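# Swing the bench magnifier over the petri dish and light it

### The arm

A 7-joint arm with a two-finger parallel gripper is mounted at the origin on a cart in front of the work surface, level with it; the furniture and walls round the work are solid. World frame = base frame: x ahead of the robot, y to its left, z up, the work surface at z = 0. Lengths are in m, angles in rad, forces in N, time in s.
With the tool pointing down it reaches from about 0.35 to 0.9 m from the base axis. Payload 8.1 kg.
Tool frame: the origin (TCP) lies at the very end of the fingers, on their centre line; the grasp point (between the pads) lies 19 mm behind it; z points along the fingers, y is the direction in which the jaws open and shut (so a half turn about z gives the same grasp; the last joint's range is limited). The gripper opens to 92 mm and grips with 3 to 60 N. Pads are 19 mm wide; open, the fingers measure 130 mm over their backs; the gripper's body (75 mm by 190 mm) begins 47 mm behind the grasp point.
Start: joints at [1.169, 0.434, 0.025, 1.573, -0.012, 1.134, -0.075], TCP at [0.184, -0.597, 0.227] pointing down, gripper open.
Joint ranges: [-2.62, 2.62], [-0.44, 2.09], [-1.27, 1.32], [0.08, 2.57], [-1.32, 4.46], [0.12, 2], [-2.74, 2.74]. Speed limits (rad/s): [2.22, 2.22, 3.01, 3.01, 3.14, 3.14, 3.14].

### API

Orientations are given as a 3x3 rotation matrix whose columns are the frame's x, y, z axes.
In Python, from rig import get_obs, viewer, ticket gives the robot as it stands.
- The arm moves only by the tool step_arm, never from a script. Its argument "plan" is a list that holds one entry, the list of rows, each a list of 6 numbers: the shift along the tool's x, y, z in m, then the turn, a rotation vector about the tool's x, y, z in degrees. In form: [[[tx, ty, tz, rx, ry, rz], ...]]. A call has 1 to 5 rows; each row is the pose to reach, as a shift and turn from the pose measured when the call began, along the tool's axes at that moment; what a row does not reach only later rows make up. A row lasts 1/12 s, in which the tool goes at most 41.7 mm and 7.16 degrees, less where a joint would pass 70% of its speed; a pose out of reach is approached as far as the arm can. A call with a gripper value outside its range is refused whole. "gripper" is the closure in counts, from 0 (fully open) to 255 (shut), set as the call begins (left out, the last holds). The fingers move at their own pace and stop on an object; "squeeze" is the grip in N (left out, the last holds). Time passes only in rows, so rows that repeat a pose let the fingers close. It gives the time, the measured TCP pose, the force and the opening at its end, in the units of the state.
- get_obs(): the state, without advancing time (a new reading comes with each control period).
- viewer.capture(name): name is "scene" or "top" or "wrist"; returns a dict with "img" (420x560x3 uint8, red, green, blue), "camera_matrix" (3x3 intrinsics, pixels), "rvec" (rotation vector, rad) and "tvec" (3), from world to camera coordinates, as OpenCV has them. Camera axes: x right, y down, z forward; pixel columns grow to the right and rows downward; lengths in m; the calibration is good to about 2 mm. A picture is of the moment at which its call begins. There is no depth.
- ticket.job_done(): hands the job in, once; it reports no verdict.
The state is a dict: "clock": time; "joints": joint angles; "qd": joint speeds; "joint_torque": joint torques, N m; "tcp_pos": TCP position; "tool_rot": TCP orientation; "wrist_force": force on the tool from outside, world axes, zero at the start; "wrist_torque": the same for the moment, N m; "gripper_width": opening from 0.0 (shut) to 1.0 (fully open).
Only numpy, scipy, OpenCV 4.12 (cv2) and the standard library are available. Lean on these libraries where they do the work, as an engineer would, in place of code of your own. Each camera call takes 0.05 s, during which the arm holds its last target.

### The job

Push the arm of the bench magnifier round sideways with a finger, lightly and without gripping it, until the lens is over the covered petri dish and the whole dish lies inside the lens ring as seen from straight above. Then press the green lamp button on top of the magnifier's post all the way down and let it come up again, with the lens still over the dish; do not press it before. Leave the dish and everything else on the bench standing where it is.

Things in the scene. Friction and masses are not known exactly. Their poses are not given: they have to be found in the camera images.
- magnifier: bench magnifier fixed to the bench: a round grey foot (110 mm across, 19 mm high), an upright steel post 18 mm thick, and on the post a white swinging arm with a lens ring. Origin: on the bench surface under the post's axis. z is up; at arm angle 0 the arm points along this body's -x axis
- lens_arm (a joint): angle of the magnifier's arm about the upright axis of the post, rad; 0 where the arm points along the magnifier body's -x, growing counter-clockwise seen from above; stops at -1.9 and 1.9. It swings level, light friction (about 0.05 N m, plus 0.08 N m per rad/s), no spring: it stays where it is left
- bar_middle (a point): a point inside the arm's bar, 75 mm from the post's axis, 106 mm above the bench. The white arm is a bar 14 mm wide and 12 mm high, its underside 100 mm and its top 112 mm above the bench; bare from 20 mm (collar round the post, 40 mm across, 94 to 118 mm above the bench) to 111 mm from the axis, where the lens ring begins
- lens_centre (a point): centre of the clear lens, 170 mm from the post's axis, 106 mm above the bench. The white ring round it is 94 mm across inside, 118 mm outside, and 12 mm thick
- lamp_button (a joint): travel of the lamp button, m: 0 up, 0.006 fully down; springs back when released; needs about 5 N to go fully down
- lamp_button_top (a point): centre of the top face of the green round lamp button (26 mm across, in a black housing), on the post's axis above the arm; pressed straight down. It does not turn with the arm
- petri_1: the covered petri dish, clear and round, 64 mm across and 16 mm high; loose; origin at the centre of its underside. It stands at one of four places about 170 mm from the post's axis, to one or the other side of the arm
- oring_box: dark red small box, 50 x 60 x 42 mm high, loose, to be left alone; origin at the centre of its underside
- nose_mask: clear cone with a blue foot ring, 33 mm across, 38 mm high, loose, to be left alone; origin at the centre of its underside
- vial_a: small vial with a violet cap, 26 mm across, 55 mm high, loose, to be left alone; origin at the centre of its underside
- tape_1: roll of beige tape lying flat, 96 mm across, 25 mm high, loose, to be left alone
- tube_1: small squeeze tube lying on the bench, 136 mm long, 24 mm high, loose, to be left alone
- syringe_b: small syringe with a yellow cap lying on the bench, 124 mm long, loose, to be left alone
- pen_2: white pen with red ends lying on the bench, 145 mm long, loose, to be left alone

How it is judged:
On the way, in this order (a step that is already met when the one before it is completed fails the run):
1. the lens is over the dish, at rest (horizontal distance between lens_centre and petri_1 below 0.015 m and velocity of joint lens_arm between -0.1 and 0.1 rad/s), for 0.2 s.
2. the lamp button is pressed down with the lens over the dish (value of joint lamp_button above 0.0048 m and horizontal distance between lens_centre and petri_1 below 0.015 m), for 0.02 s.
At the end, for the whole second after the job is handed in: the lens centre is within 15 mm (seen from above) of the dish's centre, so the whole dish lies inside the ring; the arm is at rest; the lamp button is up again; dish, red box, mask and vial stand upright (horizontal distance between lens_centre and petri_1 below 0.015 m and value of joint lamp_button below 0.001 m and velocity of joint lens_arm between -0.05 and 0.05 rad/s and angle between each of petri_1, oring_box, nose_mask, vial_a's own z axis and vertical below 0.2 rad); the robot touches nothing.
It fails at once if the lamp button was pressed before the lens was over the dish (value of joint lamp_button above 0.0025 m and not (horizontal distance between lens_centre and petri_1 below 0.015 m)).
It fails at once if the magnifier's arm was gripped or pushed hard (over 20 N) (contact force between the fingers and lens_arm above 20 N).
It fails at once if the dish or something else on the bench was moved, lifted or tipped (over 12 mm) (distance of any of petri_1, oring_box, nose_mask, vial_a, tape_1, tube_1, syringe_b, pen_2 from where it was at the start of the episode above 0.012 m or not (angle between petri_1's own z axis and vertical below 0.2 rad) or not (angle between oring_box's own z axis and vertical below 0.2 rad) or not (angle between nose_mask's own z axis and vertical below 0.2 rad) or not (angle between vial_a's own z axis and vertical below 0.2 rad)).
It also fails if it takes over 45 s, if anything falls off the work surface, if the arm or the gripper's body presses on something with over 40 N, if the wrist force passes 120 N, or if a joint passes its speed limit or range.

## Working session

There is one attempt and no reset: what is moved stays moved. The work goes in short steps, Python scripts to look and compute and a tool call to move; the robot and the scene stay as the last step left them, time stands still between calls to the robot, and variables do not carry over. Pictures are saved under pics/ and viewed, and the job is handed in when it is done.

Besides the shell and the picture viewer there is one more tool, called after "Request:" as a command line: name --argument value ..., lists and objects as JSON in quotes. step_arm: Moves the arm, as the interface text tells. Its arguments: {"type":"object","properties":{"plan":{"type":"array"},"gripper":{"type":"number"},"squeeze":{"type":"number"}},"required":["plan"]}

```bash
mkdir -p pics; ls; cat > h.py <<'E'
import cv2, numpy as np
from rig import get_obs, viewer, ticket
def cap(n,f):
    c=viewer.capture(n); cv2.imwrite('pics/'+f,c['img'][:,:,::-1]); np.savez('pics/'+f+'.npz',**{k:np.array(c[k]) for k in c}); return c
def ray(c,uv,z):
    R,_=cv2.Rodrigues(np.array(c['rvec'],float)); t=np.array(c['tvec'],float).reshape(3)
    d=R.T@np.linalg.inv(np.array(c['camera_matrix']))@np.array([uv[0],uv[1],1.]); o=-R.T@t
    return o+d*(z-o[2])/d[2]
def proj(c,p):
    return cv2.projectPoints(np.array(p,float).reshape(-1,3),np.array(c['rvec'],float),np.array(c['tvec'],float),np.array(c['camera_matrix'],float),None)[0].reshape(-1,2)
E
python3 - <<'E'
from h import *
for n in ['top','scene','wrist']:
    c=cap(n,n+'0.png'); R,_=cv2.Rodrigues(np.array(c['rvec'],float)); print(n,-R.T@np.array(c['tvec']).reshape(3),c['camera_matrix'][0][0])
o=get_obs();print(o)
E
```

```text
pics
top [ 0.39986806 -0.07219235  1.6883349 ] 500.6213494840635
scene [-0.71247696  0.7573671   1.25719336] 518.4423739953876
wrist [ 0.25988139 -0.57391761  0.38526645] 297.8872619556303
{'clock': 0.15, 'joints': array([ 1.16937679,  0.43506327,  0.0249845 ,  1.57384872, -0.01165156,
        1.13403625, -0.07509037]), 'qd': array([ 7.39889698e-04, -4.32998987e-04,  2.15115893e-05, -2.09749967e-03,
       -3.25680910e-04, -1.11916256e-03, -2.42567443e-04]), 'joint_torque': array([ 1.65365520e-03, -6.68252635e+01,  9.85658057e-01, -3.14695001e+01,
       -6.06335071e-02,  3.93030618e-02,  4.29464660e-05]), 'tcp_pos': array([ 0.18384835, -0.59694632,  0.22614039]), 'tool_rot': array([[ 9.55711108e-01,  2.94306133e-01, -4.21025466e-04],
       [ 2.94306426e-01, -9.55710437e-01,  1.13496628e-03],
       [-6.83508966e-05, -1.20861038e-03, -9.99999267e-01]]), 'wrist_force': array([ 0.14656514,  0.42078679, -1.3067065 ]), 'wrist_torque': array([-0.09451656, -0.00586912, -0.00221719]), 'gripper_width': 0.9987857842583785}
```

View pics/top0.png

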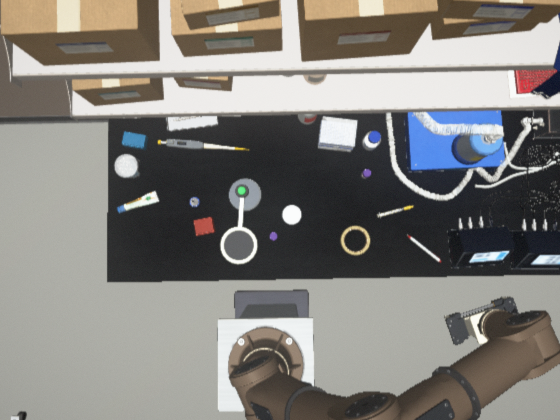

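View pics/scene0.png

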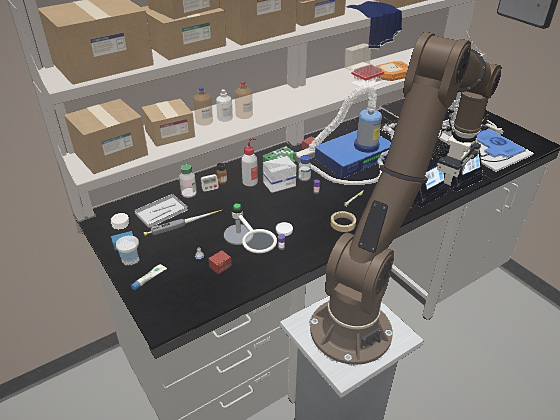

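The top view shows the post at about (243,193), the lens at (239,245), the dish at (291,214), and the vial at (273,237) between lens and dish. I'll zoom in and fit positions next.

```bash
python3 - <<'E'
from h import *
i=cv2.imread('pics/top0.png'); cv2.imwrite('pics/topz.png',cv2.resize(i[170:275,180:310],None,fx=5.5,fy=5.5,interpolation=cv2.INTER_CUBIC))
i=cv2.imread('pics/scene0.png'); cv2.imwrite('pics/scenez.png',cv2.resize(i[190:290,180:320],None,fx=5.5,fy=5.5,interpolation=cv2.INTER_CUBIC))
E
```

```text
(no output)
```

View pics/topz.png

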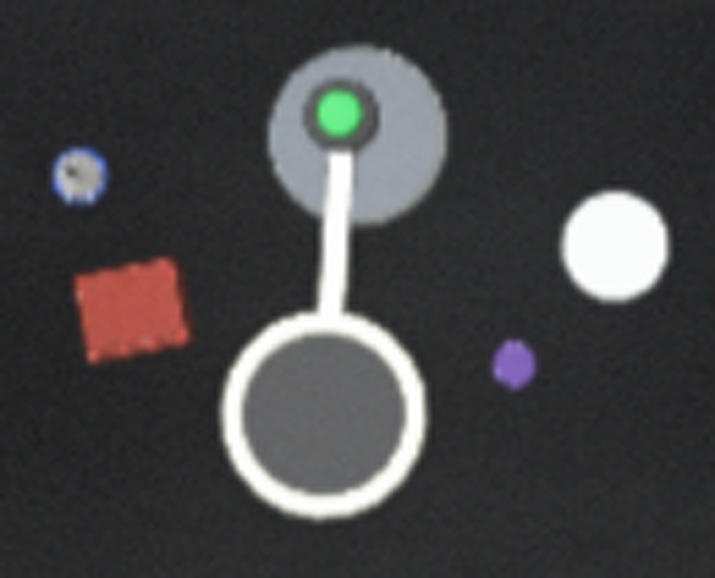

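View pics/scenez.png

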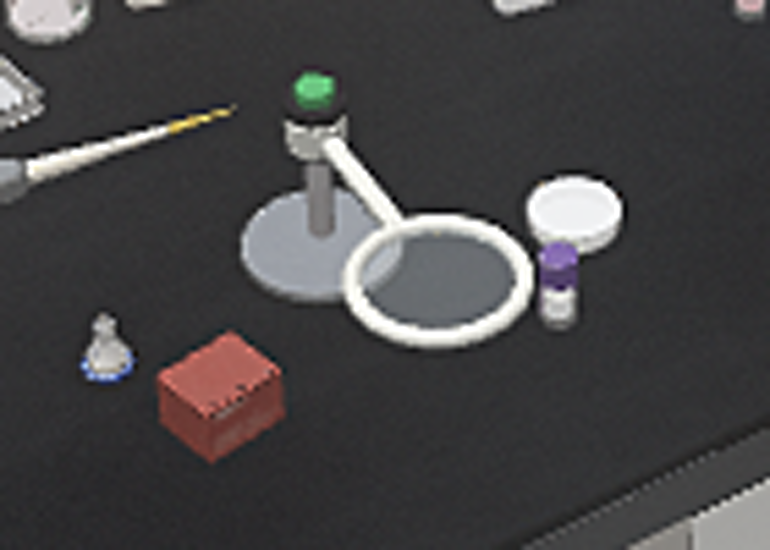

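```bash
python3 - <<'E'
from h import *
from scipy.optimize import least_squares
c=dict(np.load('pics/top0.png.npz')); s=dict(np.load('pics/scene0.png.npz'))
im=c['img'].astype(int); 
def cen(c,mask,win):
    x0,x1,y0,y1=win; m=np.zeros(mask.shape,bool); m[y0:y1,x0:x1]=mask[y0:y1,x0:x1]
    v,u=np.nonzero(m); return np.array([u.mean(),v.mean()]),len(u)
white=im.min(2)>180
d,n=cen(c,white,(280,304,200,228)); print('dish',d,n,ray(c,d,.016))
g=(im[:,:,1]>im[:,:,0]+60)&(im[:,:,1]>im[:,:,2]+40)
gt,n=cen(c,g,(230,255,180,205)); print(gt,n)
i2=s['img'].astype(int); g2=(i2[:,:,1]>i2[:,:,0]+50)&(i2[:,:,1]>i2[:,:,2]+30)
gs,n=cen(s,g2,(220,255,190,225)); print(gs,n)
f=lambda p:np.r_[proj(c,p)[0]-gt,proj(s,p)[0]-gs]
r=least_squares(f,[.7,0,.14]); print('button',r.x,r.fun)
# lens: ring white outer contour ellipse
m=(white*255).astype(np.uint8); m[:, :215]=0; m[:,265:]=0; m[:222]=0; m[275:]=0
# foot
for (u,v) in [(180+358/5.5-.4,170+135/5.5-.4)]: print('foot',ray(c,(u,v),.019))
L=(180+324/5.5-.4,170+414/5.5-.4); print('lens',ray(c,L,.112))
print('vial',ray(c,(180+514/5.5,170+365/5.5),.055),'box',ray(c,(180+132/5.5,170+310/5.5),.042),'mask',ray(c,(180+80/5.5,170+177/5.5),.0))
d2,n=cen(s,i2.min(2)>190,(274,295,222,234));print('dish scene',d2,ray(s,d2,.016))
E
```

```text
dish [291.37634409 214.25806452] 279 [ 0.49351728 -0.09509316  0.016     ]
[241.31481481 190.27777778] 54
[236.5   205.625] 32
button [0.56438598 0.06065854 0.13861338] [ 0.0487032   0.03233882 -0.06590624 -0.00740735]
foot [0.56394371 0.05993588 0.019     ]
lens [0.3951028  0.07432111 0.112     ]
vial [ 0.42037763 -0.03468446  0.055     ] box [0.4578632  0.19370524 0.042     ] mask [0.54190522 0.23184588 0.        ]
dish scene [283.82467532 227.66883117] [ 0.49153753 -0.094469    0.016     ]
```

Request:
step_arm --plan '[[[0.494,-0.59,-0.02,0,0,-68],[0.494,-0.59,-0.02,0,0,-68],[0.494,-0.59,-0.02,0,0,-68],[0.494,-0.59,-0.02,0,0,-68],[0.494,-0.59,-0.02,0,0,-68]]]' --gripper 255 --squeeze 10

```text
clock: 0.57
tcp_pos: [0.2649, -0.4033, 0.232]
tool_rot: [[0.598, 0.801, -0.0], [0.801, -0.598, 0.001], [0.0, -0.001, -1.0]]
wrist_force: [1.0, -0.4, -0.5]
gripper_width: 0.685
```

```bash
cat >> h.py <<'E'
def rel(p,yaw):
    "tool-frame shift/rotvec(deg) to reach world p, tool straight down with x axis at yaw deg"
    from scipy.spatial.transform import Rotation as Ro
    o=get_obs(); R=o['tool_rot']; a=np.radians(yaw); x=np.array([np.cos(a),np.sin(a),0]); z=np.array([0,0,-1.]); T=np.c_[x,np.cross(z,x),z]
    print('t',round(o['clock'],2),'tcp',o['tcp_pos'].round(4),'yaw',np.degrees(np.arctan2(R[1,0],R[0,0])).round(1),'F',o['wrist_force'].round(2),'w',round(o['gripper_width'],3))
    print('j',o['joints'].round(2)); print('rel',(R.T@(np.array(p)-o['tcp_pos'])).round(4),np.degrees(Ro.from_matrix(R.T@T).as_rotvec()).round(1))
P=np.array([.564,.0605])
def arcp(th,off,r=.085,z=.102):
    a=np.radians(th); u=np.array([np.cos(a),np.sin(a)]); t=np.array([-u[1],u[0]]); q=P+r*u-off*t
    return np.r_[q,z], th-90
E
python3 -c "
from h import *
rel([.483,.112,.245],85.3)"
```

```text
t 0.57 tcp [ 0.2649 -0.4033  0.232 ] yaw 53.3 F [ 1.01 -0.44 -0.47] w 0.685
j [ 1.03  0.21 -0.19  1.89  0.04  1.05  0.19]
rel [ 0.5435 -0.1334 -0.0128] [ -0.  -0. -32.]
```

Request:
step_arm --plan '[[[0.544,-0.133,-0.013,0,0,-32],[0.544,-0.133,-0.013,0,0,-32],[0.544,-0.133,-0.013,0,0,-32],[0.544,-0.133,-0.013,0,0,-32],[0.544,-0.133,-0.013,0,0,-32]]]'

```text
clock: 0.98
tcp_pos: [0.3459, -0.2116, 0.2371]
tool_rot: [[0.076, 0.997, -0.0], [0.997, -0.076, 0.0], [0.0, -0.0, -1.0]]
wrist_force: [1.1, -0.1, 0.4]
gripper_width: 0.323
```

```bash
python3 -c "
from h import *
rel([.483,.112,.245],85.3)"
```

```text
t 0.98 tcp [ 0.3459 -0.2116  0.2371] yaw 85.7 F [ 1.09 -0.08  0.35] w 0.323
j [ 0.81  0.1  -0.42  2.02  0.05  1.03  0.29]
rel [ 0.333   0.1123 -0.0079] [-0.  -0.   0.4]
```

Request:
step_arm --plan '[[[0.333,0.112,-0.008,0,0,0],[0.333,0.112,-0.008,0,0,0],[0.333,0.112,-0.008,0,0,0],[0.333,0.112,-0.008,0,0,0],[0.333,0.112,-0.008,0,0,0]]]'

```text
clock: 1.4
tcp_pos: [0.4267, -0.0197, 0.242]
tool_rot: [[0.076, 0.997, 0.0], [0.997, -0.076, -0.0], [-0.0, 0.0, -1.0]]
wrist_force: [1.3, -0.5, 0.7]
gripper_width: 0.008
```

```bash
python3 -c "
from h import *
rel([.483,.112,.245],85.3)"
```

```text
t 1.4 tcp [ 0.4267 -0.0197  0.242 ] yaw 85.6 F [ 1.29 -0.52  0.65] w 0.008
j [ 0.48  0.15 -0.62  1.96  0.1   1.06 -0.26]
rel [ 0.1356  0.0461 -0.003 ] [0.  0.  0.3]
```

Request:
step_arm --plan '[[[0.136,0.046,-0.003,0,0,0],[0.136,0.046,-0.003,0,0,0],[0.136,0.046,-0.003,0,0,0],[0.136,0.046,-0.003,0,0,0],[0.136,0.046,-0.003,0,0,0]]]'

```text
clock: 1.82
tcp_pos: [0.4838, 0.1181, 0.2451]
tool_rot: [[0.07, 0.998, 0.001], [0.998, -0.07, 0.003], [0.003, 0.0, -1.0]]
wrist_force: [0.1, -0.0, 0.3]
gripper_width: 0.004
```

```bash
python3 -c "
from h import *
cap('top','top1.png'); cap('wrist','wrist1.png')
rel([.483,.112,.102],85.3)"
```

```text
t 1.92 tcp [0.4827 0.1132 0.2445] yaw 85.8 F [-0.34 -0.38  0.5 ] w 0.003
j [ 0.21  0.29 -0.68  1.81  0.2   1.11 -0.61]
rel [-0.0011  0.0005  0.1425] [-0.1  0.   0.5]
```

View pics/wrist1.png

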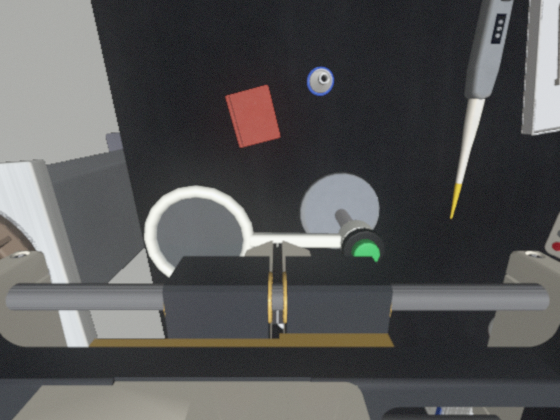

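View pics/top1.png

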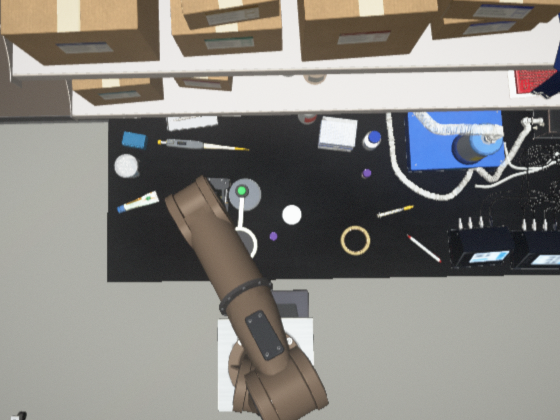

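The wrist view shows the closed fingers above the +y side of the bar, between ring and post, with the box and mask well clear. Next I'll go down beside the bar.

Request:
step_arm --plan '[[[-0.001,0,0.04,0,0,0],[-0.001,0,0.08,0,0,0],[-0.001,0,0.115,0,0,0],[-0.001,0,0.1425,0,0,0],[-0.001,0,0.1425,0,0,0]]]'

```text
clock: 2.33
tcp_pos: [0.4789, 0.1089, 0.0975]
tool_rot: [[0.076, 0.997, -0.009], [0.997, -0.076, -0.003], [-0.004, -0.009, -1.0]]
wrist_force: [-1.2, -0.8, 0.8]
gripper_width: 0.007
```

```bash
python3 -c "
from h import *
cap('scene','scene1.png'); cap('wrist','wrist2.png')
for th in (175.3,180,185,190,195,200):
  p,y=arcp(th,.0165); print(th); rel(p,y)"
```

```text
175.3
t 2.43 tcp [0.482  0.1109 0.1021] yaw 85.7 F [-0.08  0.08  0.72] w 0.007
j [ 0.13  0.45 -0.61  1.99  0.36  0.81 -0.76]
rel [-0.0271  0.0007  0.0002] [-0.2  0.1  0.4]
180
t 2.43 tcp [0.482  0.1109 0.1021] yaw 85.7 F [-0.08  0.08  0.72] w 0.007
j [ 0.13  0.45 -0.61  1.99  0.36  0.81 -0.76]
rel [-0.0341 -0.0004  0.0002] [-0.2  0.1 -4.3]
185
t 2.43 tcp [0.482  0.1109 0.1021] yaw 85.7 F [-0.08  0.08  0.72] w 0.007
j [ 0.13  0.45 -0.61  1.99  0.36  0.81 -0.76]
rel [-0.0416 -0.001   0.0002] [-0.2  0.1 -9.3]
190
t 2.43 tcp [0.482  0.1109 0.1021] yaw 85.7 F [-0.08  0.08  0.72] w 0.007
j [ 0.13  0.45 -0.61  1.99  0.36  0.81 -0.76]
rel [-0.0492 -0.0009  0.0002] [ -0.2   0.1 -14.3]
195
t 2.43 tcp [0.482  0.1109 0.1021] yaw 85.7 F [-0.08  0.08  0.72] w 0.007
j [ 0.13  0.45 -0.61  1.99  0.36  0.81 -0.76]
rel [-0.0567 -0.0001  0.0002] [ -0.2   0.  -19.3]
200
t 2.43 tcp [0.482  0.1109 0.1021] yaw 85.7 F [-0.08  0.08  0.72] w 0.007
j [ 0.13  0.45 -0.61  1.99  0.36  0.81 -0.76]
rel [-0.0641  0.0013  0.0002] [ -0.2   0.  -24.3]
```

View pics/scene1.png

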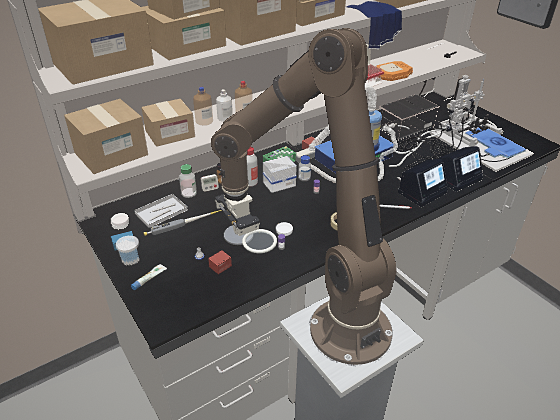

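View pics/wrist2.png

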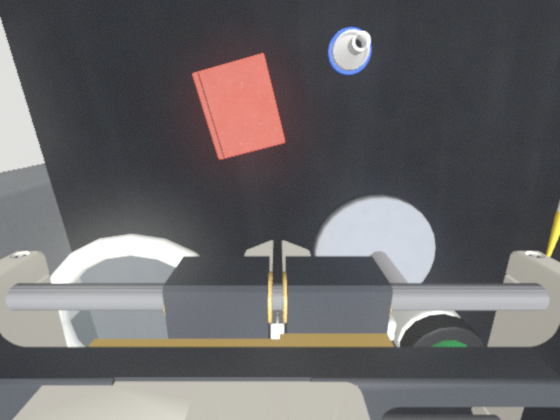

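Request:
step_arm --plan '[[[-0.006,0,0,0,0,0],[-0.012,0,0,0,0,0],[-0.017,0,0,0,0,0],[-0.021,0,0,0,0,0],[-0.024,0,0,0,0,0]]]'

```text
clock: 2.85
tcp_pos: [0.4806, 0.086, 0.1029]
tool_rot: [[0.076, 0.997, -0.002], [0.997, -0.076, -0.001], [-0.001, -0.001, -1.0]]
wrist_force: [-0.1, 0.0, -0.1]
gripper_width: 0.005
```

```bash
cat > nxt.py <<'E'
import sys
from h import *
for th in map(float,sys.argv[1:]):
  p,y=arcp(th,.0165); print(th); rel(p,y)
E
python3 nxt.py 177.5 180 182.5 185 187.5
```

```text
177.5
t 2.85 tcp [0.4806 0.086  0.1029] yaw 85.6 F [-0.09  0.02 -0.05] w 0.005
j [ 0.18  0.44 -0.61  2.01  0.35  0.8  -0.71]
rel [-0.0054 -0.0004  0.0009] [-0.1  0.1 -1.9]
180.0
t 2.85 tcp [0.4806 0.086  0.1029] yaw 85.6 F [-0.09  0.02 -0.05] w 0.005
j [ 0.18  0.44 -0.61  2.01  0.35  0.8  -0.71]
rel [-0.0091 -0.0009  0.0009] [-0.1  0.1 -4.4]
182.5
t 2.85 tcp [0.4806 0.086  0.1029] yaw 85.6 F [-0.09  0.02 -0.05] w 0.005
j [ 0.18  0.44 -0.61  2.01  0.35  0.8  -0.71]
rel [-0.0129 -0.0013  0.0009] [-0.1  0.1 -6.9]
185.0
t 2.85 tcp [0.4806 0.086  0.1029] yaw 85.6 F [-0.09  0.02 -0.05] w 0.005
j [ 0.18  0.44 -0.61  2.01  0.35  0.8  -0.71]
rel [-0.0166 -0.0015  0.001 ] [-0.1  0.1 -9.4]
187.5
t 2.85 tcp [0.4806 0.086  0.1029] yaw 85.6 F [-0.09  0.02 -0.05] w 0.005
j [ 0.18  0.44 -0.61  2.01  0.35  0.8  -0.71]
rel [-0.0204 -0.0015  0.001 ] [ -0.1   0.1 -11.9]
```

Request:
step_arm --plan '[[[-0.0045,0,0.001,0,0,-1.9],[-0.009,-0.001,0.001,0,0,-4.4],[-0.013,-0.001,0.001,0,0,-6.9],[-0.0165,-0.0015,0.001,0,0,-9.4],[-0.0205,-0.0015,0.001,0,0,-11.9]]]'

```text
clock: 3.27
tcp_pos: [0.4777, 0.0658, 0.1024]
tool_rot: [[-0.133, 0.991, -0.001], [0.991, 0.133, -0.001], [-0.001, -0.001, -1.0]]
wrist_force: [0.0, 0.9, -0.3]
gripper_width: 0.007
```

```bash
python3 nxt.py 190 193 196 199 202 | grep -v ^j; python3 -c "
from h import *
cap('top','top2.png')"
```

```text
190.0
t 3.27 tcp [0.4777 0.0658 0.1024] yaw 97.7 F [ 0.01  0.95 -0.32] w 0.007
rel [-0.0037 -0.0008  0.0004] [-0.   0.  -2.3]
193.0
t 3.27 tcp [0.4777 0.0658 0.1024] yaw 97.7 F [ 0.01  0.95 -0.32] w 0.007
rel [-0.0082 -0.0014  0.0004] [-0.   0.  -5.3]
196.0
t 3.27 tcp [0.4777 0.0658 0.1024] yaw 97.7 F [ 0.01  0.95 -0.32] w 0.007
rel [-0.0127 -0.0017  0.0004] [-0.   0.  -8.3]
199.0
t 3.27 tcp [0.4777 0.0658 0.1024] yaw 97.7 F [ 0.01  0.95 -0.32] w 0.007
rel [-0.0173 -0.0018  0.0004] [ -0.    0.  -11.3]
202.0
t 3.27 tcp [0.4777 0.0658 0.1024] yaw 97.7 F [ 0.01  0.95 -0.32] w 0.007
rel [-0.0218 -0.0017  0.0004] [ -0.    0.  -14.3]
```

View pics/top2.png

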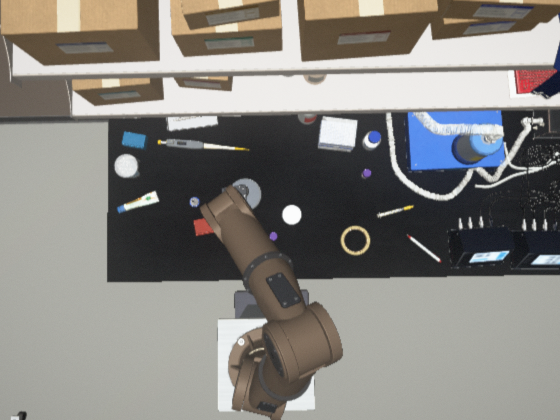

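The top view is blocked by the robot arm. The 0.9 N force matches light contact, so I'll continue.

Request:
step_arm --plan '[[[-0.0037,-0.0008,0,0,0,-2.3],[-0.0082,-0.0014,0,0,0,-5.3],[-0.0127,-0.0017,0,0,0,-8.3],[-0.0173,-0.0018,0,0,0,-11.3],[-0.0218,-0.0017,0,0,0,-14.3]]]'

```text
clock: 3.73
tcp_pos: [0.4792, 0.043, 0.1026]
tool_rot: [[-0.378, 0.926, -0.0], [0.926, 0.378, -0.001], [-0.001, -0.001, -1.0]]
wrist_force: [-0.2, 0.9, 0.3]
gripper_width: 0.007
```

```bash
python3 nxt.py 205 208 211 214 217 | grep -v ^j; python3 -c "
from h import *
c=cap('scene','scene2.png')
i=cv2.imread('pics/scene2.png'); cv2.imwrite('pics/scene2z.png',cv2.resize(i[180:290,180:320],None,fx=5,fy=5,interpolation=cv2.INTER_CUBIC))"
```

```text
205.0
t 3.73 tcp [0.4792 0.043  0.1026] yaw 112.2 F [-0.17  0.89  0.3 ] w 0.007
rel [-0.0035 -0.0005  0.0006] [-0.   0.1 -2.8]
208.0
t 3.73 tcp [0.4792 0.043  0.1026] yaw 112.2 F [-0.17  0.89  0.3 ] w 0.007
rel [-0.008  -0.0011  0.0006] [-0.   0.1 -5.8]
211.0
t 3.73 tcp [0.4792 0.043  0.1026] yaw 112.2 F [-0.17  0.89  0.3 ] w 0.007
rel [-0.0125 -0.0014  0.0006] [-0.   0.1 -8.8]
214.0
t 3.73 tcp [0.4792 0.043  0.1026] yaw 112.2 F [-0.17  0.89  0.3 ] w 0.007
rel [-0.0171 -0.0014  0.0006] [ -0.1   0.1 -11.8]
217.0
t 3.73 tcp [0.4792 0.043  0.1026] yaw 112.2 F [-0.17  0.89  0.3 ] w 0.007
rel [-0.0216 -0.0012  0.0006] [ -0.1   0.1 -14.8]
```

View pics/scene2z.png

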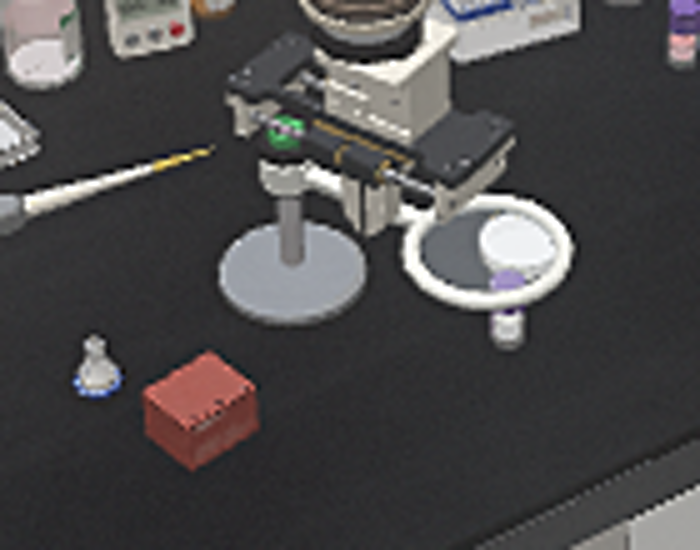

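The ring swings with the finger, passes well above the vial, and the gripper body sits over the button without touching it. I'll keep going.

Request:
step_arm --plan '[[[-0.0035,-0.0005,0,0,0,-2.8],[-0.008,-0.0011,0,0,0,-5.8],[-0.0125,-0.0014,0,0,0,-8.8],[-0.0171,-0.0014,0,0,0,-11.8],[-0.0216,-0.0012,0,0,0,-14.8]]]'

```text
clock: 4.2
tcp_pos: [0.4863, 0.0214, 0.1026]
tool_rot: [[-0.604, 0.797, -0.001], [0.797, 0.604, -0.002], [-0.001, -0.002, -1.0]]
wrist_force: [-0.3, 2.1, 0.5]
gripper_width: 0.009
```

```bash
python3 nxt.py 220 223 226 229 232 | grep -v ^j
```

```text
220.0
t 4.2 tcp [0.4863 0.0214 0.1026] yaw 127.2 F [-0.25  2.07  0.5 ] w 0.009
rel [-0.0036 -0.0002  0.0006] [-0.1  0.1 -2.8]
223.0
t 4.2 tcp [0.4863 0.0214 0.1026] yaw 127.2 F [-0.25  2.07  0.5 ] w 0.009
rel [-0.0081 -0.0007  0.0006] [-0.1  0.1 -5.8]
226.0
t 4.2 tcp [0.4863 0.0214 0.1026] yaw 127.2 F [-0.25  2.07  0.5 ] w 0.009
rel [-0.0126 -0.001   0.0006] [-0.1  0.  -8.8]
229.0
t 4.2 tcp [0.4863 0.0214 0.1026] yaw 127.2 F [-0.25  2.07  0.5 ] w 0.009
rel [-0.0171 -0.001   0.0006] [ -0.1   0.  -11.8]
232.0
t 4.2 tcp [0.4863 0.0214 0.1026] yaw 127.2 F [-0.25  2.07  0.5 ] w 0.009
rel [-0.0216 -0.0009  0.0006] [ -0.1   0.  -14.8]
```

Request:
step_arm --plan '[[[-0.0036,-0.0002,0,0,0,-2.8],[-0.0081,-0.0007,0,0,0,-5.8],[-0.0126,-0.001,0,0,0,-8.8],[-0.0171,-0.001,0,0,0,-11.8],[-0.0216,-0.0009,0,0,0,-14.8]]]'

```text
clock: 4.62
tcp_pos: [0.4982, 0.0035, 0.1026]
tool_rot: [[-0.788, 0.616, -0.002], [0.616, 0.788, -0.002], [-0.0, -0.003, -1.0]]
wrist_force: [-0.6, 0.8, -0.2]
gripper_width: 0.006
```

```bash
python3 nxt.py 234.5 237 239 240.5 241.5 | grep -v ^j; python3 -c "
from h import *
c=cap('scene','scene3.png');cap('top','top3.png')
i=cv2.imread('pics/scene3.png'); cv2.imwrite('pics/scene3z.png',cv2.resize(i[180:290,180:320],None,fx=5,fy=5,interpolation=cv2.INTER_CUBIC))"
```

```text
234.5
t 4.62 tcp [0.4982 0.0035 0.1026] yaw 142.0 F [-0.57  0.84 -0.19] w 0.006
rel [-0.004  -0.0002  0.0006] [-0.2 -0.  -2.5]
237.0
t 4.62 tcp [0.4982 0.0035 0.1026] yaw 142.0 F [-0.57  0.84 -0.19] w 0.006
rel [-0.0077 -0.0007  0.0006] [-0.2 -0.  -5. ]
239.0
t 4.62 tcp [0.4982 0.0035 0.1026] yaw 142.0 F [-0.57  0.84 -0.19] w 0.006
rel [-0.0107 -0.001   0.0006] [-0.2 -0.  -7. ]
240.5
t 4.62 tcp [0.4982 0.0035 0.1026] yaw 142.0 F [-0.57  0.84 -0.19] w 0.006
rel [-0.013  -0.0011  0.0006] [-0.2 -0.  -8.5]
241.5
t 4.62 tcp [0.4982 0.0035 0.1026] yaw 142.0 F [-0.57  0.84 -0.19] w 0.006
rel [-0.0145 -0.0012  0.0006] [-0.2 -0.  -9.5]
```

View pics/scene3z.png

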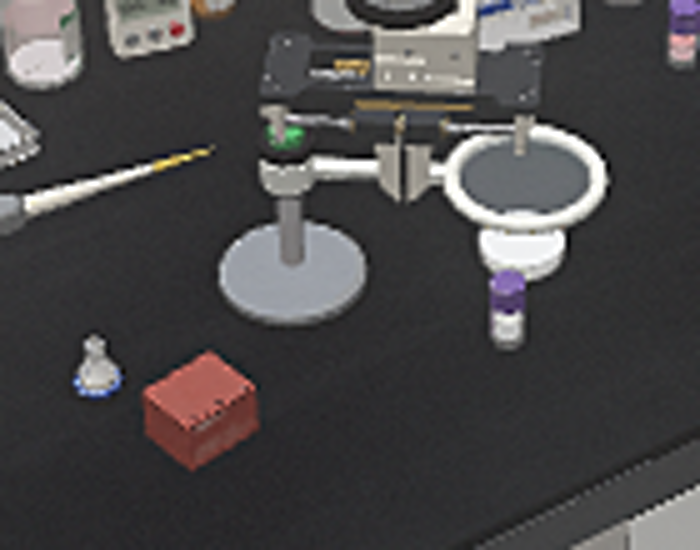

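View pics/top3.png

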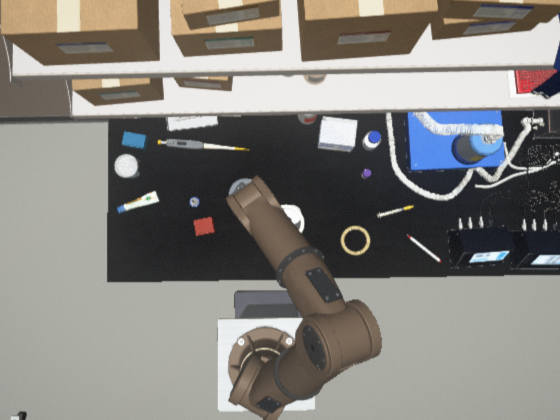

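```bash
python3 -c "
from h import *
c=dict(np.load('pics/scene3.png.npz'))
im=c['img'].astype(int); 
L=ray(c,(180+525/5-.4,180+178/5-.4),.108); print(L,np.degrees(np.arctan2(L[1]-P[1],L[0]-P[0]))%360,np.hypot(*(L[:2]-P)))
for th in (228,232,236,240,245.6):
  a=np.radians(th); print(th,(proj(c,[P[0]+.17*np.cos(a),P[1]+.17*np.sin(a),.106])[0]+.4-180)*5)
"
```

```text
[ 0.45727251 -0.07253131  0.108     ] 231.2608523243768 0.1705523033910312
228 [522.80404899 188.66746369]
232 [524.38107535 178.22816802]
236 [524.78367903 167.83622939]
240 [524.02747817 157.54155706]
245.6 [521.06270678 143.38331788]
```

Request:
step_arm --plan '[[[-0.004,0,0,0,0,-2.5],[-0.0077,-0.0005,0,0,0,-5],[-0.0115,-0.001,0,0,0,-7.5],[-0.0145,-0.001,0,0,0,-9.5],[-0.0165,-0.001,0,0,0,-11]]]'

```text
clock: 5.13
tcp_pos: [0.5111, -0.0078, 0.1026]
tool_rot: [[-0.889, 0.457, -0.001], [0.457, 0.889, -0.002], [0.0, -0.002, -1.0]]
wrist_force: [-0.9, 0.6, 0.6]
gripper_width: 0.007
```

```bash
python3 nxt.py 243.5 244 244.5 245 245.6 | grep -v ^j; python3 -c "
from h import *
c=cap('scene','scene4.png')
i=cv2.imread('pics/scene4.png'); cv2.imwrite('pics/scene4z.png',cv2.resize(i[180:290,180:320],None,fx=5,fy=5,interpolation=cv2.INTER_CUBIC))"
```

```text
243.5
t 5.13 tcp [ 0.5111 -0.0078  0.1026] yaw 152.8 F [-0.92  0.58  0.63] w 0.007
rel [-0.0004 -0.0002  0.0006] [-0.1 -0.  -0.7]
244.0
t 5.13 tcp [ 0.5111 -0.0078  0.1026] yaw 152.8 F [-0.92  0.58  0.63] w 0.007
rel [-0.0011 -0.0004  0.0006] [-0.1 -0.  -1.2]
244.5
t 5.13 tcp [ 0.5111 -0.0078  0.1026] yaw 152.8 F [-0.92  0.58  0.63] w 0.007
rel [-0.0019 -0.0005  0.0006] [-0.1 -0.  -1.7]
245.0
t 5.13 tcp [ 0.5111 -0.0078  0.1026] yaw 152.8 F [-0.92  0.58  0.63] w 0.007
rel [-0.0026 -0.0006  0.0006] [-0.1 -0.  -2.2]
245.6
t 5.13 tcp [ 0.5111 -0.0078  0.1026] yaw 152.8 F [-0.92  0.58  0.63] w 0.007
rel [-0.0035 -0.0007  0.0006] [-0.1 -0.  -2.8]
```

View pics/scene4z.png

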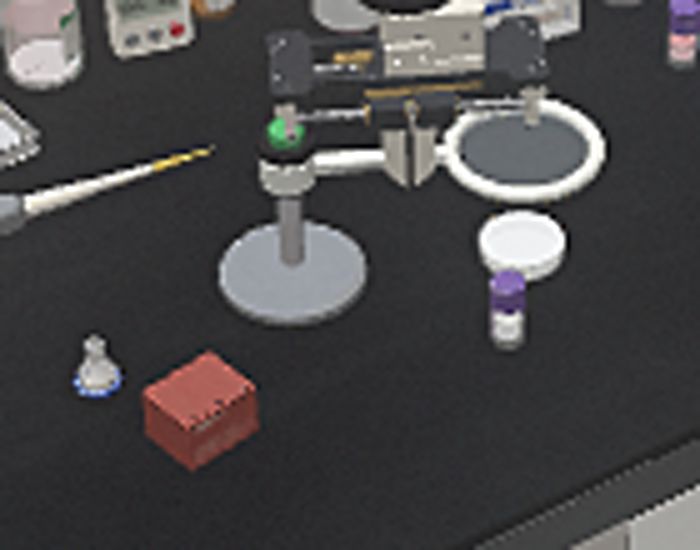

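The lens centre at zoom (525,149) puts the arm at about 243.3°, and the target is 245.6°. One small slow push remains.

Request:
step_arm --plan '[[[-0.001,0,0,0,0,-0.7],[-0.002,-0.0005,0,0,0,-1.4],[-0.003,-0.0005,0,0,0,-2.2],[-0.0035,-0.0007,0,0,0,-2.8],[-0.0035,-0.0007,0,0,0,-2.8]]]'

```text
clock: 5.6
tcp_pos: [0.5143, -0.0103, 0.1026]
tool_rot: [[-0.912, 0.411, -0.001], [0.411, 0.912, -0.002], [-0.0, -0.002, -1.0]]
wrist_force: [-0.2, -0.0, 0.5]
gripper_width: 0.003
```

Request:
step_arm --plan '[[[0.006,0,0,0,0,0],[0.015,0,0,0,0,0],[0.025,0,0,0,0,0],[0.025,0,0,0,0,0]]]'

```text
clock: 5.93
tcp_pos: [0.4891, 0.0011, 0.1026]
tool_rot: [[-0.912, 0.409, -0.002], [0.409, 0.912, -0.002], [0.001, -0.003, -1.0]]
wrist_force: [-0.3, 0.8, 0.3]
gripper_width: 0.004
```

```bash
python3 -c "
from h import *
c=cap('scene','scene5.png'); rel([P[0],P[1],.2],155.6)
i=cv2.imread('pics/scene5.png'); cv2.imwrite('pics/scene5z.png',cv2.resize(i[180:290,180:320],None,fx=5,fy=5,interpolation=cv2.INTER_CUBIC))"
```

```text
t 5.98 tcp [0.4902 0.0005 0.1027] yaw 155.8 F [ 0.27  0.2  -0.36] w 0.007
j [ 0.56  0.54 -0.92  1.99  0.56  0.89  0.5 ]
rel [-0.0427  0.0847 -0.0975] [-0.2 -0.   0.2]
```

View pics/scene5z.png

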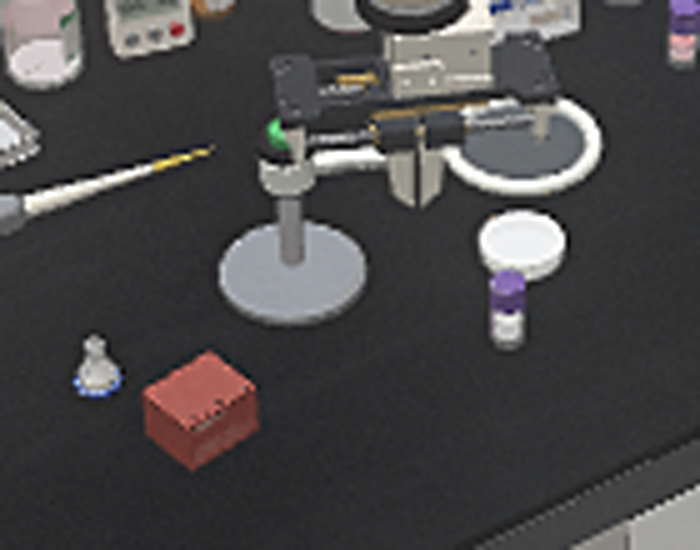

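Request:
step_arm --plan '[[[0,0,-0.03,0,0,0],[0,0,-0.07,0,0,0],[0,0,-0.11,0,0,0],[0.03,0.03,-0.12,0,0,0],[0.06,0.06,-0.12,0,0,0]]]'

```text
clock: 6.4
tcp_pos: [0.4636, 0.0772, 0.2256]
tool_rot: [[-0.909, 0.416, 0.005], [0.416, 0.909, -0.002], [-0.005, 0.0, -1.0]]
wrist_force: [1.1, 1.5, -0.3]
gripper_width: 0.007
```

```bash
python3 -c "
from h import *
rel([.484,.118,.222],155.6)"
```

```text
t 6.4 tcp [0.4636 0.0772 0.2256] yaw 155.4 F [ 1.1   1.52 -0.25] w 0.007
j [ 0.56  0.36 -1.06  1.88  0.36  1.1   0.5 ]
rel [-0.0016  0.0456  0.0036] [ 0.   0.3 -0.2]
```

Request:
step_arm --plan '[[[0,0.045,0,0,0,0],[0,0.045,0,0,0,0],[0,0.045,0,0,0,0]]]'

```text
clock: 6.65
tcp_pos: [0.4828, 0.1214, 0.2263]
tool_rot: [[-0.911, 0.411, 0.006], [0.411, 0.912, -0.0], [-0.006, 0.002, -1.0]]
wrist_force: [-0.3, 0.2, -0.9]
gripper_width: 0.006
```

```bash
python3 -c "
from h import *
c=cap('top','top4.png'); rel([P[0],P[1],.2],155.6)
i=cv2.imread('pics/top4.png'); cv2.imwrite('pics/top4z.png',cv2.resize(i[170:275,180:310],None,fx=5.5,fy=5.5,interpolation=cv2.INTER_CUBIC))"
```

```text
t 6.7 tcp [0.4825 0.1192 0.2257] yaw 155.6 F [ 0.22 -0.47 -0.27] w 0.004
j [ 0.43  0.41 -1.03  1.83  0.39  1.13  0.41]
rel [-0.0984 -0.0197  0.0262] [ 0.   0.3 -0. ]
```

View pics/top4z.png

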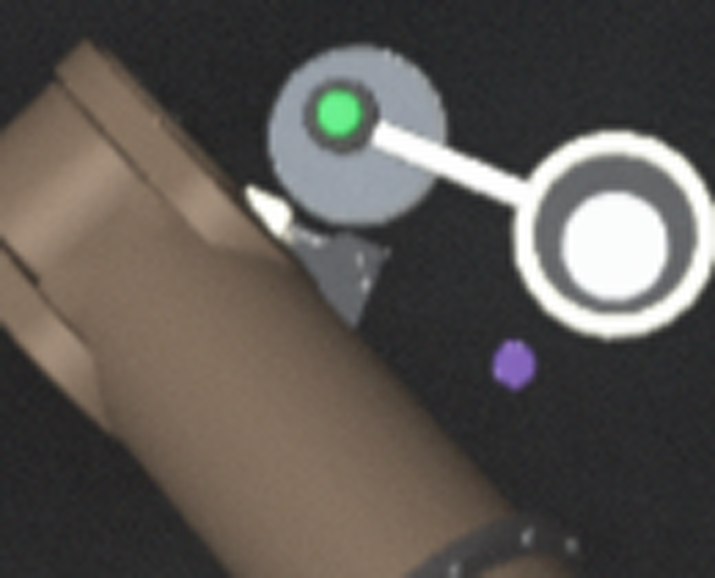

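```bash
python3 -c "
from h import *
c=dict(np.load('pics/top4.png.npz'))
for u in [(614,236),(616,236)]:
  L=ray(c,(180+u[0]/5.5-.4,170+u[1]/5.5-.4),.109);D=ray(c,(180+615/5.5-.4,170+246/5.5-.4),.016); print(L,D,L-D)
"
```

```text
[ 0.49385156 -0.09349286  0.109     ] [ 0.4932827  -0.09522822  0.016     ] [0.00056885 0.00173536 0.093     ]
[ 0.4938287  -0.09464145  0.109     ] [ 0.4932827  -0.09522822  0.016     ] [0.000546   0.00058678 0.093     ]
```

The ring centre at zoom (615,236) and the dish at (615,246) agree within about 2 mm after parallax. Next is the button.

Request:
step_arm --plan '[[[-0.04,-0.008,0,0,0,0],[-0.075,-0.015,0,0,0,0],[-0.0985,-0.0197,0.02,0,0,0],[-0.0985,-0.0197,0.04,0,0,0],[-0.0985,-0.0197,0.05,0,0,0]]]'

```text
clock: 7.12
tcp_pos: [0.5641, 0.0565, 0.1732]
tool_rot: [[-0.908, 0.418, 0.001], [0.418, 0.908, -0.003], [-0.002, -0.002, -1.0]]
wrist_force: [-1.4, -0.6, -0.1]
gripper_width: 0.005
```

Request:
step_arm --plan '[[[0,0,0,0,0,0]]]'

```text
clock: 7.2
tcp_pos: [0.5624, 0.0555, 0.1711]
tool_rot: [[-0.908, 0.419, -0.003], [0.419, 0.908, -0.003], [0.001, -0.004, -1.0]]
wrist_force: [-0.9, -0.9, 0.6]
gripper_width: 0.007
```

```bash
python3 -c "
from h import *
rel([P[0],P[1],.140],155.6);cap('scene','scene6.png')
i=cv2.imread('pics/scene6.png'); cv2.imwrite('pics/scene6z.png',cv2.resize(i[180:290,180:320],None,fx=5,fy=5,interpolation=cv2.INTER_CUBIC))"
```

```text
t 7.2 tcp [0.5624 0.0555 0.1711] yaw 155.2 F [-0.87 -0.93  0.63] w 0.007
j [ 0.45  0.57 -0.94  1.74  0.51  1.11  0.48]
rel [0.0006 0.0053 0.0311] [-0.2 -0.1 -0.4]
```

View pics/scene6z.png

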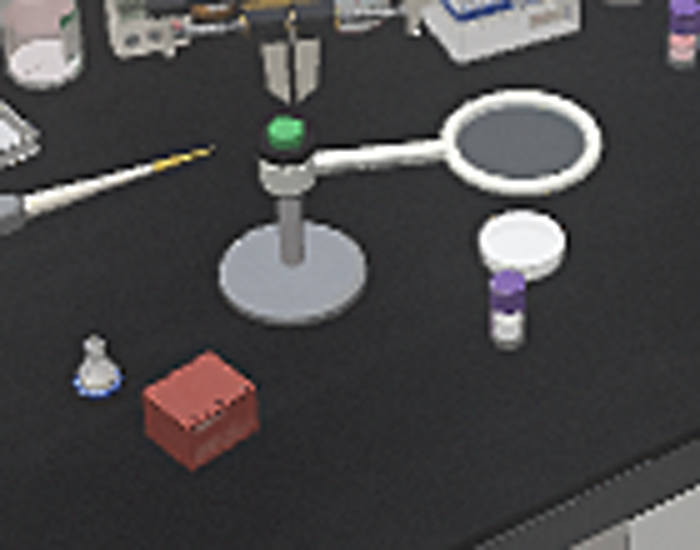

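The fingertips sit just above the green button at (287,130), and they taper to a narrow end. I'll descend slowly.

Request:
step_arm --plan '[[[0.0006,0.0053,0.008,0,0,0],[0.0006,0.0053,0.016,0,0,0],[0.0006,0.0053,0.021,0,0,0],[0.0006,0.0053,0.025,0,0,0],[0.0006,0.0053,0.027,0,0,0]]]'

```text
clock: 7.67
tcp_pos: [0.564, 0.06, 0.1444]
tool_rot: [[-0.908, 0.419, -0.002], [0.419, 0.908, -0.004], [0.001, -0.005, -1.0]]
wrist_force: [0.1, -0.2, 0.0]
gripper_width: 0.005
```

```bash
python3 -c "
from h import *
rel([P[0],P[1],.133],155.6)"
```

```text
t 7.67 tcp [0.564  0.06   0.1444] yaw 155.2 F [ 0.06 -0.17  0.  ] w 0.005
j [ 0.42  0.6  -0.92  1.76  0.54  1.06  0.45]
rel [0.0002 0.0005 0.0114] [-0.3 -0.  -0.4]
```

Request:
step_arm --plan '[[[0,0,0.002,0,0,0],[0,0,0.004,0,0,0],[0,0,0.006,0,0,0],[0,0,0.008,0,0,0],[0,0,0.008,0,0,0]]]'

```text
clock: 8.08
tcp_pos: [0.5641, 0.0601, 0.1365]
tool_rot: [[-0.908, 0.419, -0.002], [0.419, 0.908, -0.004], [0.0, -0.004, -1.0]]
wrist_force: [-1.0, -0.9, 4.7]
gripper_width: 0.008
```

Request:
step_arm --plan '[[[0,0,0.001,0,0,0],[0,0,0.002,0,0,0],[0,0,0.003,0,0,0],[0,0,0.003,0,0,0]]]'

```text
clock: 8.42
tcp_pos: [0.5643, 0.0602, 0.1359]
tool_rot: [[-0.908, 0.419, -0.001], [0.419, 0.908, -0.005], [-0.002, -0.005, -1.0]]
wrist_force: [-9.8, -4.5, 27.4]
gripper_width: 0.008
```

```bash
python3 -c "
from h import *
rel([P[0],P[1],.136],155.6);cap('scene','scene7.png')
i=cv2.imread('pics/scene7.png'); cv2.imwrite('pics/scene7z.png',cv2.resize(i[190:230,210:310],None,fx=8,fy=8,interpolation=cv2.INTER_CUBIC))"
```

```text
t 8.42 tcp [0.5643 0.0602 0.1359] yaw 155.2 F [-9.82 -4.55 27.39] w 0.008
j [ 0.42  0.61 -0.91  1.77  0.55  1.04  0.44]
rel [ 0.0004  0.0002 -0.0001] [-0.3  0.1 -0.4]
```

View pics/scene7z.png

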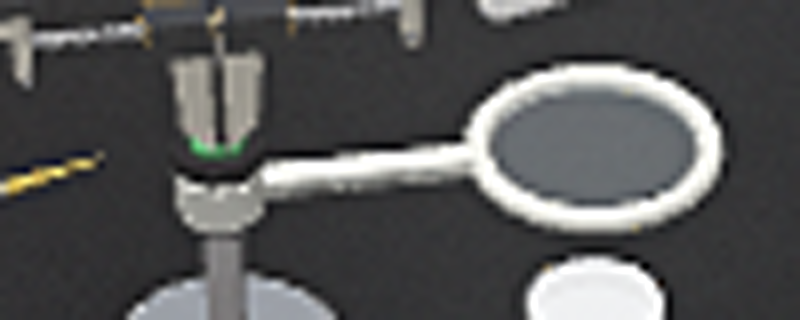

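The button now shows only a thin green sliver under the fingertips at (215,148), and a 27 N hard stop means it has bottomed out. I'll release slowly and watch the spring force.

Request:
step_arm --plan '[[[0,0,0,0,0,0],[0,0,-0.001,0,0,0],[0,0,-0.0025,0,0,0],[0,0,-0.0025,0,0,0]]]'

```text
clock: 8.8
tcp_pos: [0.5643, 0.0602, 0.1387]
tool_rot: [[-0.908, 0.419, -0.0], [0.419, 0.908, -0.005], [-0.002, -0.005, -1.0]]
wrist_force: [-1.4, -0.2, 3.3]
gripper_width: 0.007
```

Request:
step_arm --plan '[[[0,0,-0.001,0,0,0],[0,0,-0.002,0,0,0],[0,0,-0.002,0,0,0]]]'

```text
clock: 9.05
tcp_pos: [0.5644, 0.0602, 0.1408]
tool_rot: [[-0.908, 0.419, -0.0], [0.419, 0.908, -0.005], [-0.002, -0.005, -1.0]]
wrist_force: [-1.8, 0.4, 2.0]
gripper_width: 0.003
```

Request:
step_arm --plan '[[[0,0,-0.002,0,0,0],[0,0,-0.01,0,0,0],[0,0,-0.03,0,0,0],[0,0,-0.06,0,0,0],[0,0,-0.09,0,0,0]]]'

```text
clock: 9.47
tcp_pos: [0.5638, 0.0607, 0.2316]
tool_rot: [[-0.908, 0.419, -0.002], [0.419, 0.908, -0.005], [-0.0, -0.005, -1.0]]
wrist_force: [1.2, 0.4, 0.5]
gripper_width: 0.009
```

```bash
python3 -c "
from h import *
rel([.4825,.1192,.23],155.6)"
```

```text
t 9.47 tcp [0.5638 0.0607 0.2316] yaw 155.3 F [1.22 0.42 0.52] w 0.009
j [ 0.46  0.52 -0.97  1.65  0.45  1.22  0.52]
rel [0.0983 0.0191 0.0015] [-0.3  0.  -0.3]
```

The spring force falls smoothly: 4.7 N at 136.5 mm, 3.3 N at 138.7, 2.0 N at 140.8. That means the button travelled its full stroke. I'll move aside for a last check.

Request:
step_arm --plan '[[[0.04,0.008,-0.01,0,0,0],[0.08,0.016,-0.01,0,0,0],[0.0985,0.019,-0.01,0,0,0],[0.0985,0.019,-0.01,0,0,0],[0.0985,0.019,-0.01,0,0,0]]]'

```text
clock: 9.88
tcp_pos: [0.4818, 0.1198, 0.2423]
tool_rot: [[-0.909, 0.417, -0.001], [0.417, 0.909, -0.006], [-0.002, -0.006, -1.0]]
wrist_force: [-0.5, 0.0, -0.1]
gripper_width: 0.006
```

```bash
python3 -c "
from h import *
rel([.48,.12,.23],155.6)
a=cap('top','top5.png');s=cap('scene','scene8.png')
i=cv2.imread('pics/top5.png')[170:275,180:310]; j=cv2.imread('pics/scene8.png')[185:290,190:320]
cv2.imwrite('pics/fin.png',cv2.resize(np.hstack([i,j]),None,fx=3,fy=3,interpolation=cv2.INTER_CUBIC))
z=dict(np.load('pics/top0.png.npz'))['img'].astype(int); b=a['img'].astype(int)
def cn(im):
  v=((im[:,:,2]>im[:,:,1]+40)&(im[:,:,0]>im[:,:,1]+10))[225:250,262:285]; r=((im[:,:,0]>im[:,:,1]+60))[212:240,190:215]
  return [np.mean(np.nonzero(q),1).round(2) for q in (v,r)]
print(cn(z),cn(b))"
```

```text
t 9.88 tcp [0.4818 0.1198 0.2423] yaw 155.4 F [-0.54  0.01 -0.14] w 0.006
j [ 0.44  0.39 -1.04  1.8   0.37  1.17  0.42]
rel [ 0.0018 -0.0005  0.0123] [-0.3  0.1 -0.2]
[array([10.92, 11.02]), array([13.82, 13.4 ])] [array([10.92, 11.02]), array([nan, nan])]
  return _methods._mean(a, axis=axis, dtype=dtype,
  ret = um.true_divide(
```

View pics/fin.png

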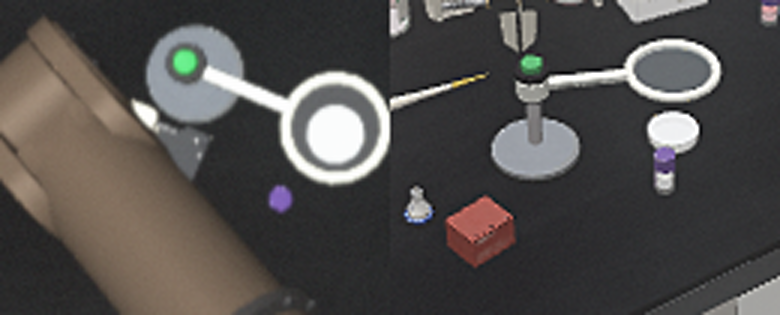

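The ring is still round the dish at (335,128–134) in the top view. The button is up, and the vial, box and mask are upright. I'm handing in.

```bash
python3 -c "
from h import *
print(ticket.job_done())"
```

```text
the job is handed in; nothing more can be done
None
```

I pushed the magnifier's arm about 70° round with the closed fingertips until the lens was over the petri dish. I then pressed the green lamp button to its stop, released it, and handed the job in at about 10 s on the clock.

- **Push:** the largest wrist force I read while pushing was about 2 N, well under the 20 N limit.
- **Lens position:** from the top view before pressing, the lens centre was within about 2 mm of the dish centre. The last pictures still show the dish inside the ring. I judged that second check by eye.
- **Button:** it met a hard stop at 27 N with the fingertips 136 mm above the bench. On release the spring force fell steadily, from 3.3 N to 2.0 N, and the last picture shows the button up.
- **Other items:** the vial had not moved in the top view. The box, mask and vial stand upright in the last scene view. The numeric check on the red box failed because the robot arm blocked it from the top camera. I did not measure the mask, tape, tube, syringe or pen again at the end.

The robot was clear of everything at hand-in, with its fingertips about 24 cm above the bench.

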